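# Interleave and stack the next layer of filter cartridges

## Robot

A 7-joint arm with a two-finger parallel gripper is mounted at the origin on the work surface. World frame = base frame: x ahead of the robot, y to its left, z up, the work surface at z = 0. Lengths are in m, angles in rad, forces in N, time in s.
With the tool pointing down it reaches from about 0.425 to 0.95 m from the base axis. Payload 4.7 kg.
Tool frame: the origin (TCP) lies between the finger pads; the fingertips stand 25 mm ahead of it and the grasp point (between the pads) lies 6 mm ahead of it; x points along the fingers, z is the direction in which the jaws open and shut, and the axes are right-handed (so a half turn about x gives the same grasp; the last joint's range is limited). The gripper opens to 85 mm and grips with 20 to 120 N. Pads are 22 mm wide; open, the fingers measure 114 mm over their backs; the gripper's body (76 mm by 85 mm) begins 54 mm behind the grasp point. The pads swing forward as they close: fully open they stand 13 mm farther back than shut.
Start: joints at [-1.215, 0.469, -0.049, 1.532, 0.024, 1.141, -0.082], TCP at [0.253, 0.626, 0.256] pointing down, gripper open.
Joint ranges: [-2.59, 2.59], [-0.33, 1.99], [-1.39, 1.29], [0.1, 2.45], [-1.04, 4.18], [0.21, 1.99], [-2.66, 2.66]. Speed limits (rad/s): [2.57, 2.57, 3.14, 3.14, 3.14, 3.14, 3.14].

## Interface

Orientations are given as a 3x3 rotation matrix whose columns are the frame's x, y, z axes.
In Python, from rig import * gives the robot as it stands. Calls block until the motion is done:
- movep(position, orientation): joint-space move of the TCP to a pose.
- move_l(position, attitude=None, feed=0.15, until_force=None): straight line of the TCP; attitude=None keeps the orientation; feed is the mean speed in m/s. With until_force (N) it stops when the force on the tool has changed by that much, and returns True; else False.
- move_joints(angles): joint-space move.
- command_gripper(opening, newtons=None): finger opening in m; newtons is the grip in N (None keeps the last); returns when the fingers have stopped.
- sleep(seconds).
- inverse_kinematics(position, orientation): joint angles nearest the present ones, or None.
- sense(): the state.
- camera(name): name is "scene" or "top"; returns (picture, depth): 480x640x3 uint8, red, green, blue; 480x640 float32, m along the optical axis (not along the pixel's ray), 0 where there is no reading.
- camera_params(name): a dict with "K" (3x3 intrinsics, pixels), "position" and "rotation" of the camera in the world. Camera axes: x right, y down, z forward; pixel columns grow to the right and rows downward; lengths in m; the calibration is good to about 2 mm. A picture is of the moment at which its call begins. camera_params takes no time and is no camera call.
A pose or a line that the arm cannot do raises Unreachable and nothing moves.
- finish_job(): hands the job in, once; it reports no verdict.
The state is a dict: "time_s": time; "joint_pos": joint angles; "qd": joint speeds; "joint_efforts": joint torques, N m; "position": TCP position; "tcp_rot": TCP orientation; "wrist_force": force on the tool from outside, world axes, zero at the start; "ft_torque": the same for the moment, N m; "finger_gap": finger opening in m.
Only numpy, scipy, OpenCV 4.12 (cv2) and the standard library are available. Lean on these libraries where they do the work, as an engineer would, in place of code of your own. Each camera call takes 0.05 s, during which the arm holds its last target. There are 200 camera calls.

## Task

Finish packing the blue tray: lay the grey ribbed separator on the two cartridges already in it so that its ribs nest over them, then lay the two loose blue-capped cartridges in the separator's two grooves, one in each. Do not let the separator or a cartridge fall, leave the orange-capped cartridge on its cradle, and do not disturb the other things on the bench.

Things in the scene. Friction and masses are not known exactly. Their poses are not given: they have to be found in the camera images.
- tray: Blue packing tray, fixed, 204 (x) by 164 (y). Origin: centre of its underside. Two end walls (across x) 85 high, 192 apart inside; side lips 18 high. Two grooves along x at y = +45 and -45; a cartridge in one has its axis 36.4 above the origin. The separator nested on both lower cartridges has its origin 56.8 above the tray origin; cartridges on it have their axis 97.1 above the tray origin.
- separator: Grey rigid ribbed board, 180 (x) by 150 (y), 0.18 kg. Origin: centre of its underside. Sheet from 8 to 12 above the origin; round ribs form grooves along x at y = +45 and -45 on both faces (either end first). Yellow grip bar in the middle of the top, 50 (x) by 12 (y), top 24 above the origin, bare sheet beside it. A cartridge in an upper groove: axis 40.4 above the origin.
- blue_a: Filter cartridge: white cylinder, diameter 50, length 160, 0.12 kg, blue end caps 16 wide. Origin at its centre; its x axis is the cylinder axis (y and z turn as it rolls). One of the two to pack. Starts lying along a wooden cradle, 150 by 56, block top 30 above the table, axis 60.4 above the table.
- blue_b: Filter cartridge: white cylinder, diameter 50, length 160, 0.12 kg, blue end caps 16 wide. Origin at its centre; its x axis is the cylinder axis (y and z turn as it rolls). The other one to pack; starts like blue_a on another cradle.
- orange: Filter cartridge: white cylinder, diameter 50, length 160, 0.12 kg, orange end caps 16 wide. Origin at its centre; its x axis is the cylinder axis (y and z turn as it rolls). Another grade: stays on its cradle. The three cradles stand side by side about 120 apart, in random order.
- lower_a: Filter cartridge: white cylinder, diameter 50, length 160, 0.12 kg, blue end caps 16 wide. Origin at its centre; its x axis is the cylinder axis (y and z turn as it rolls). Lower layer, already lying in a groove of the tray.
- lower_b: Filter cartridge: white cylinder, diameter 50, length 160, 0.12 kg, blue end caps 16 wide. Origin at its centre; its x axis is the cylinder axis (y and z turn as it rolls). Lower layer, already lying in the other groove of the tray.
- tape_roll: Bystander: brown cardboard tape ring lying flat, outer diameter 64, 25 high. Origin: centre of its underside.
- jar: Bystander: jar, diameter 56, 70 high. Origin: centre of its underside.
- cleaner: Bystander: tall white bottle with red cap, diameter 56, 190 high. Origin: centre of its underside.
- core: Bystander: upright grey core tube, diameter 44, 160 high. Origin: centre of its underside.
- scraper: Bystander: orange-handled spatula lying flat, 150 long along its x. Origin near its middle, on its underside.
- mug: Bystander: blue mug, diameter 76, 85 high, handle at its +y. Origin: centre of its underside.
- carton: Bystander: cardboard box 60 (x) by 80 (y) by 50 high. Origin: centre of its underside.

How it is judged:
By the outcome, as a careful person would: the job done as asked, in the order asked, and still so for the second after the job is handed in, with the robot touching nothing.
It also fails if it takes over 72 s, if anything falls off the work surface, if the arm or the gripper's body presses on something with over 40 N, if the wrist force passes 120 N, or if a joint passes its speed limit or range.

## Working session

There is one attempt and no reset: what is moved stays moved. The work goes in short steps, each a Python script; the robot and the scene stay as the last script left them, time stands still between calls to the robot, and variables do not carry over. Pictures are saved under pics/ and viewed, about 8 in all and at most 12, crops included, and the job is handed in when it is done.

```bash
ls; mkdir -p pics; python3 - <<'E'
from rig import *
import cv2,numpy as np
for n in ["top","scene"]:
    p,d=camera(n); cv2.imwrite(f"pics/{n}0.png",p[:,:,::-1]); np.savez(f"{n}0.npz",p=p,d=d)
    print(n,camera_params(n),(d>0).mean())
s=sense();print(s["time_s"],s["tcp_rot"],s["wrist_force"])
E
```

```text
pics
top {'K': array([[485.20750395,   0.        , 319.07701867],
       [  0.        , 485.20750395, 238.09184054],
       [  0.        ,   0.        ,   1.        ]]), 'position': array([0.36063578, 0.0062595 , 1.11082339]), 'rotation': array([[ 0.01117744, -0.97720131,  0.21202043],
       [-0.99993087, -0.01169691, -0.00119596],
       [ 0.00364867, -0.21199241, -0.9772645 ]])} 0.9958984375
scene {'K': array([[436.51240339,   0.        , 321.67289584],
       [  0.        , 436.51240339, 235.28856935],
       [  0.        ,   0.        ,   1.        ]]), 'position': array([0.97152639, 0.35400928, 0.74190764]), 'rotation': array([[-0.67888828,  0.58397062, -0.44507193],
       [ 0.73409292,  0.52763932, -0.42743927],
       [-0.01477453, -0.61690766, -0.78689685]])} 0.9960188802083333
0.1 [[-6.16428071e-04 -9.26869697e-01  3.75382719e-01]
 [-1.66239976e-03  3.75383221e-01  9.26868207e-01]
 [-9.99998428e-01 -5.26885606e-05 -1.77222472e-03]] [ 0.07772276  0.3189349  -0.16853233]
```

View pics/top0.png

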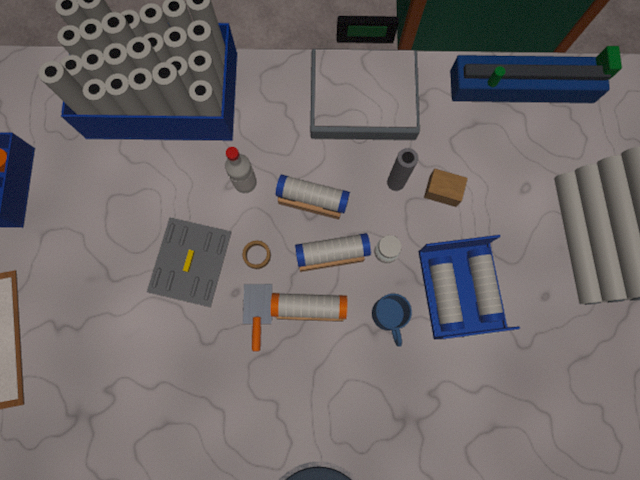

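View pics/scene0.png

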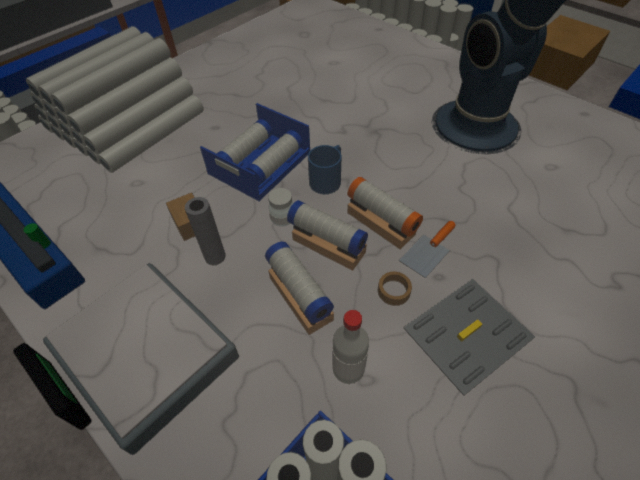

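The top view shows the separator at (190,262) with its bar upright in the image. The blue-capped cartridges are at (313,195) and (333,251), the orange one is at (309,306), and the tray is at (465,288) with two lower cartridges. The scene view agrees. Next I'll measure everything.

```bash
cat > h.py <<'E'
import numpy as np,cv2
from rig import *
def cloud(n,p=None,d=None):
    if p is None: p,d=camera(n)
    c=camera_params(n);K=c["K"];v,u=np.indices(d.shape)
    q=np.stack([(u-K[0,2])/K[0,0]*d,(v-K[1,2])/K[1,1]*d,d],-1)@c["rotation"].T+c["position"]
    return q,cv2.cvtColor(p,cv2.COLOR_RGB2HSV),d>0
def rect(P):
    """centre, yaw of the long side (-90..90 deg), long, short of the points' xy"""
    (c,(a,b),t)=cv2.minAreaRect((P[:,:2]*1000).astype(np.float32))
    if a<b: a,b,t=b,a,t+90
    t=(t+90)%180-90
    return np.round([*c,t,a,b],1)
def proj(n,X):
    c=camera_params(n);q=c["K"]@(c["rotation"].T@(np.array(X)-c["position"]));return q[:2]/q[2]
def down(yaw):
    """tool pointing down, jaws opening across the direction yaw (rad)"""
    z=np.array([-np.sin(yaw),np.cos(yaw),0]);x=np.array([0,0,-1.]);return np.column_stack([x,np.cross(z,x),z])
E
python3 - <<'E'
from h import *
for n in ["top","scene"]:
    f=np.load(n+"0.npz");q,h,ok=cloud(n,f["p"],f["d"])
    H,S,V=[h[...,i].astype(int) for i in range(3)]
    z=q[...,2]; inb=ok&(q[...,0]>.2)&(q[...,0]<.85)&(abs(q[...,1])<.5)
    print(n,"table z",np.median(z[inb&(z<.005)]).round(4))
    def blobs(m,name,minA=150):
        m=cv2.morphologyEx(m.astype(np.uint8),cv2.MORPH_OPEN,np.ones((2,2)))
        k,l,st,ce=cv2.connectedComponentsWithStats(m)
        for i in range(1,k):
            if st[i,4]>=minA:
                P=q[l==i];print(name,ce[i].round(),st[i,4],rect(P),"z",np.percentile(P[:,2],[5,50,98]).round(4))
    blobs(inb&(z>.007)&(z<.03)&(S<60),"flat",400)
    blobs(inb&(H>20)&(H<35)&(S>150)&(z<.05),"bar",20)
    blobs(inb&(z>.055)&(z<.1),"z55-100")
    blobs(inb&(z>.048)&(z<.075)&(S<70),"lowcyl")
    blobs(inb&(H>105)&(H<130)&(S>120)&(z>.003),"blue",40)
    blobs(inb&(z>.1)&(z<.25),"tall",40)
E
```

```text
top table z -0.0007
flat [191. 263.] 4808 [505.7 178.2  74.4 409.  187.3] z [0.0075 0.0117 0.021 ]
bar [189. 261.] 127 [540.  300.3 -10.9  48.1  11.1] z [0.0129 0.0228 0.0277]
z55-100 [166. 127.] 1026 [674.5 182.1  45.6 690.3 203. ] z [0.0523 0.0732 0.0954]
z55-100 [245. 181.] 175 [730.8 171.2 -38.   64.7  32.7] z [0.0479 0.0713 0.0925]
z55-100 [313. 195.] 1589 [552.3  47.7 -12.2 357.2 161.8] z [0.0567 0.0803 0.087 ]
z55-100 [334. 251.] 1672 [485.6 -52.4  14.3 213.2 175.4] z [0.0312 0.0807 0.0871]
z55-100 [391. 248.] 415 [488.3 -79.1 -42.8 303.3  48.1] z [0.0411 0.0685 0.0729]
z55-100 [463. 243.] 367 [ 512.7 -193.6  -60.1  498.1   64.3] z [0.0409 0.0732 0.0865]
z55-100 [490. 286.] 914 [ 466.8 -192.2  -82.7  420.8  160.2] z [0.0538 0.0588 0.0633]
z55-100 [450. 294.] 932 [ 456.8 -149.3  -84.4  328.3  160.9] z [0.0537 0.0588 0.0633]
z55-100 [310. 307.] 1780 [411.6  23.4  89.9 172.5 101.9] z [0.0324 0.0809 0.0871]
z55-100 [396. 317.] 412 [ 411.1 -101.4   88.9  213.3  105.1] z [-0.0013  0.0742  0.0873]
z55-100 [473. 335.] 239 [ 371.5 -203.5  -85.2  419.9   13.4] z [-0.0029  0.0801  0.0868
[... 2850 characters left out ...]
251. 159.] 672 [ 487.4 -301.3    6.9  200.9  131.2] z [0.0041 0.0487 0.0855]
blue [282. 171.] 491 [714.2   2.4  45.6 862.6 123.9] z [0.0043 0.0118 0.0197]
blue [295. 210.] 108 [582.2 -91.2   8.1  36.2  14.1] z [0.0714 0.0827 0.0871]
blue [358. 239.] 146 [760.  192.7  34.7 531.4  24.6] z [0.0712 0.0817 0.0874]
blue [277. 248.] 115 [827.5 143.5  51.4 508.8  37.4] z [0.077  0.0834 0.0872]
blue [318. 306.] 194 [842.  211.7  42.1 383.   37.7] z [0.0753 0.0827 0.087 ]
tall [201. 217.] 861 [833.   14.   64.4 733.   43.4] z [0.1002 0.145  0.162 ]
tall [352. 339.] 1347 [814.4 232.1  30.  394.1  54.3] z [0.1004 0.1321 0.1913]
tall [325. 416.] 41 [904.9 293.3  46.5 179.7  13.1] z [0.1179 0.1201 0.2896]
```

```bash
cat >> h.py <<'E'
def clean(q,d):
    e=abs(d-cv2.medianBlur(d,5)); return (d>0)&(e<.006)
def cyl(P,L=.16):
    """xy centre and yaw of a cylinder axis from its upper points (PCA direction, mid extents)"""
    xy=P[:,:2];m=np.median(xy,0);yaw=np.linalg.svd(xy-xy.mean(0),full_matrices=False)[2][0]
    yaw=yaw*np.sign(yaw[np.argmax(abs(yaw))]);n=np.array([-yaw[1],yaw[0]])
    a=np.percentile((xy-m)@yaw,[.5,99.5]);b=np.percentile((xy-m)@n,[1,99])
    c=m+yaw*a.mean()+n*b.mean();return c.round(4),np.degrees(np.arctan2(yaw[1],yaw[0])).round(1),np.ptp(a).round(4),np.ptp(b).round(4)
E
python3 - <<'E'
from h import *
T=[]
for n in ["top","scene"]:
    f=np.load(n+"0.npz");q,h,ok=cloud(n,f["p"],f["d"]);m=clean(q,f["d"]);T.append((n,q[m],h[m].astype(int)))
for n,q,h in T:
    print(n)
    def roi(c,r,z0,z1): return (np.hypot(q[:,0]-c[0],q[:,1]-c[1])<r)&(q[:,2]>z0)&(q[:,2]<z1)
    for nm,c,r,z0,z1 in [("cradle_hi",(.688,.02),.09,.073,.09),("cradle_mid",(.577,-.03),.09,.073,.09),("orange",(.46,.02),.09,.073,.09)]:
        print(nm,*cyl(q[roi(c,r,z0,z1)]))
    m=roi((.54,.30),.15,.007,.03)
    P=q[m];print("sep",rect(P),*cyl(P[:,:3]))
    m&=(h[:,0]>20)&(h[:,0]<35)&(h[:,1]>150);print("bar",rect(q[m]),*cyl(q[m&(q[:,2]>.018)]))
    m=roi((.47,-.30),.16,.04,.07)&(h[:,1]<70);xy=q[m]
    for s in (1,-1):
        c0=xy[:,:2].mean(0);P=xy[(xy[:,1]-c0[1]-.12*(xy[:,0]-c0[0]))*s>0];print("low",*cyl(P[P[:,2]>.05]))
    m=roi((.47,-.30),.16,.078,.09)&(h[:,1]>100);P=q[m];print("walls",rect(P),m.sum())
    for s in (1,-1):
        W=P[(P[:,0]-.475)*s>0]; print("  wall",*cyl(W))
E
```

```text
top
cradle_hi [0.6906 0.0206] 76.2 0.1587 0.0414
cradle_mid [ 0.5965 -0.0149] 107.0 0.1569 0.125
orange [0.4827 0.0226] 87.6 0.1589 0.1296
sep [533.6 265.5  77.7 224.4 180.3] [0.5373 0.2908] -30.4 0.2024 0.1924
bar [541.8 303.5 -11.9  49.1  16.2] [0.5418 0.3018] -12.3 0.048 0.0125
low [ 0.4867 -0.2363] 13.0 0.1747 0.1187
low [ 0.4927 -0.3646] 7.3 0.1282 0.0408
walls [ 479.4 -281.5  -82.2  235.1  203.3] 392
  wall [ 0.5821 -0.3067] 98.0 0.1534 0.0067
  wall [ 0.405  -0.2838] 79.0 0.251 0.0645
scene
cradle_hi [0.694  0.0229] 75.9 0.1604 0.0423
cradle_mid [ 0.602  -0.0149] 103.2 0.1598 0.113
orange [0.4861 0.026 ] 88.7 0.1597 0.122
sep [535.2 266.3  77.5 226.  181.9] [0.545 0.295] -36.0 0.2169 0.1968
bar [544.6 303.2 -12.2  50.5  11.5] [0.5446 0.3033] -12.4 0.0499 0.0114
low [ 0.4845 -0.2389] -22.6 0.2231 0.1514
low [ 0.4957 -0.3528] 16.1 0.2128 0.0659
walls [ 481.2 -270.3  -82.6  254.6  205.5] 373
  wall [ 0.5854 -0.3035] 97.7 0.1586 0.0067
  wall [ 0.418  -0.2771] 86.7 0.2653 0.0794
```

```bash
python3 - <<'E'
from h import *
T=[]
for n in ["top","scene"]:
    f=np.load(n+"0.npz");q,h,ok=cloud(n,f["p"],f["d"]);m=clean(q,f["d"]);T.append((n,q[m],h[m].astype(int)))
def strip(q,c,yaw,A,B,z0,z1):
    yaw=np.radians(yaw);e=np.array([np.cos(yaw),np.sin(yaw)]);d=q[:,:2]-c
    return (abs(d@e)<A)&(abs(d@[-e[1],e[0]])<B)&(q[:,2]>z0)&(q[:,2]<z1)
for n,q,h in T:
    print(n)
    for nm,c,y in [("hi",(.692,.021),76),("mid",(.565,-.025),99),("or",(.455,.02),90)]:
        for i in range(3):
            r=cyl(q[strip(q,c,y,.1,.045,.075,.095)&((h[:,0]>0))]);c,y=r[0],r[1]
        print(nm,*r)
    e=np.radians(8);R=np.array([[np.cos(e),-np.sin(e)],[np.sin(e),np.cos(e)]]);c=np.array([.484,-.32])
    for s in (1,-1): print("wall",*cyl(q[strip(q,c+R@[s*.099,0],98,.1,.02,.079,.09)]))
    for s in (1,-1): print("low",*cyl(q[strip(q,c+R@[0,s*.045],8,.085,.03,.045,.07)]))
    print("sepRect",rect(q[strip(q,(.543,.303),-12.2,.1,.082,.008,.03)]))
E
```

```text
top
hi [0.6902 0.0206] 76.1 0.1587 0.0387
mid [ 0.562  -0.0253] 100.1 0.1586 0.039
or [0.4388 0.0245] 88.8 0.1594 0.0399
wall [ 0.5821 -0.3067] 98.0 0.1535 0.0067
wall [ 0.3863 -0.335 ] 97.9 0.1519 0.0058
low [ 0.4724 -0.2771] 7.9 0.1574 0.0452
low [ 0.4912 -0.3649] 7.7 0.1588 0.0445
sepRect [541.4 301.5 -12.4 180.3 151.1]
scene
hi [0.694  0.0227] 75.9 0.1604 0.0398
mid [ 0.5666 -0.0229] 100.0 0.1601 0.0381
or [0.4441 0.0268] 89.0 0.1602 0.0376
wall [ 0.5856 -0.3036] 97.8 0.1584 0.0069
wall [ 0.3899 -0.3324] 97.9 0.159 0.0077
low [ 0.4742 -0.2722] 7.8 0.1603 0.0405
low [ 0.4916 -0.3601] 7.7 0.1569 0.0398
sepRect [543.3 303.2 -12.4 181.9 150.3]
```

```bash
cat >> h.py <<'E'
def best(p,yaw):
    q0=np.array(sense()["joint_pos"]);o=[]
    for k in (-1,0,1,2):
        if abs(yaw+k*np.pi)>2*np.pi: continue
        q=inverse_kinematics(p,down(yaw+k*np.pi))
        if q is not None: o.append((np.abs(np.array(q)-q0).max()+ (10 if abs(q[6])>2.6 else 0),k))
    return down(yaw+min(o)[1]*np.pi)
def st(t):
    s=sense();print(t,"t",round(s["time_s"],2),"p",np.round(s["position"],4),"f",np.round(s["wrist_force"],1),"gap",round(s["finger_gap"],4),"q7",round(s["joint_pos"][6],2))
SEP=(.5424,.3024,np.radians(-12.4));TRAY=(.4860,-.3194,np.radians(7.9))
HI=(.6921,.0217,np.radians(76));MID=(.5643,-.0241,np.radians(100))
E
python3 - <<'E'
from h import *
x,y,a=SEP
R=best([x,y,.2],a)
movep([x,y,.2],R);command_gripper(.032,40);st("above")
move_l([x,y,.07],feed=.2)
hit=move_l([x,y,.034],feed=.03,until_force=3);st("touch %s"%hit)
z=sense()["position"][2];move_l([x,y,z+.0025],feed=.03)
command_gripper(0,60);st("closed")
move_l([x,y,z+.03],feed=.06);sleep(.2);st("lifted")
p,d=camera("scene");cv2.imwrite("pics/g1.png",cv2.resize(p[230:430,350:600,::-1],None,fx=2.5,fy=2.5))
E
```

```text
above t 2.27 p [0.5424 0.3024 0.2   ] f [ 1.   0.4 -0.7] gap 0.0317 q7 0.79
touch True t 4.09 p [0.5422 0.3023 0.0365] f [-0.6 -0.6  4.9] gap 0.0319 q7 0.79
closed t 4.67 p [0.5423 0.3023 0.039 ] f [0.  0.2 2. ] gap 0.0098 q7 0.79
lifted t 5.48 p [0.5421 0.3023 0.0661] f [-0.4  0.6 -1. ] gap 0.01 q7 0.79
```

View pics/g1.png

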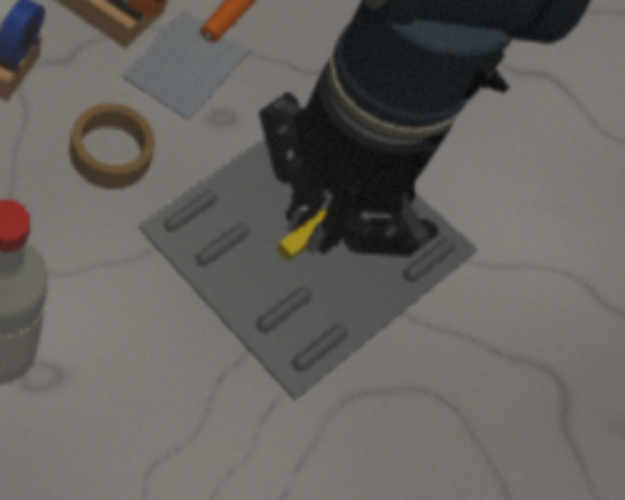

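The separator is held level by its bar: in the crop, the bar is at (305,235) with the board all around it, clear of the bottle and the tape. Next I'll carry it over the tray and measure it there against the TCP.

```bash
python3 - <<'E'
from h import *
x,y,a=SEP;move_l([x,y,.30],feed=.25)
X,Y,A=TRAY
R=best([X,Y,.32],A);movep([X,Y,.32],R);st("over")
move_l([X,Y,.20],feed=.2);sleep(.3);st("low")
s=sense();pc=np.array(s["position"])
for n in ["top","scene"]:
    p,d=camera(n);cv2.imwrite(f"pics/{n}2.png",p[:,:,::-1]);q,h,ok=cloud(n,p,d);np.savez(f"{n}2.npz",p=p,d=d)
    m=clean(q,d);P=q[m];H=h[m].astype(int)
    r=(np.hypot(P[:,0]-X,P[:,1]-Y)<.14)&(P[:,2]>.15)&(P[:,2]<.182)&(H[:,1]<70)&(H[:,2]>55)
    P=P[r];print(n,r.sum(),rect(P))
    G=np.c_[P[:,:2]-[X,Y],np.ones(len(P))]
    k=np.ones(len(P),bool)
    for _ in range(6):
        co=np.linalg.lstsq(G[k],P[k,2],rcond=None)[0];e=P[:,2]-G@co;k=abs(e)<.003
    print(" plane slope",co.round(4),k.sum(),"expect top",pc[2]-.039+.012,"rect inl",rect(P[k]))
E
```

```text
over t 8.85 p [ 0.4868 -0.3183  0.3197] f [-0.6  0.1 -1.7] gap 0.0097 q7 -0.68
low t 9.9 p [ 0.4864 -0.3197  0.2009] f [-0.  -0.6 -1.4] gap 0.01 q7 -0.59
top 3270 [ 484.9 -320.     7.6  178.8  150.7]
 plane slope [-0.0034 -0.0018  0.1729] 2627 expect top 0.17392837582328052 rect inl [ 484.9 -320.     7.6  178.8  150.7]
scene 2636 [ 486.8 -318.2    7.9  181.1  153.2]
 plane slope [-0.0015 -0.002   0.1734] 2323 expect top 0.17392837582328052 rect inl [ 486.8 -318.2    7.9  181.1  153.2]
```

View pics/scene2.png

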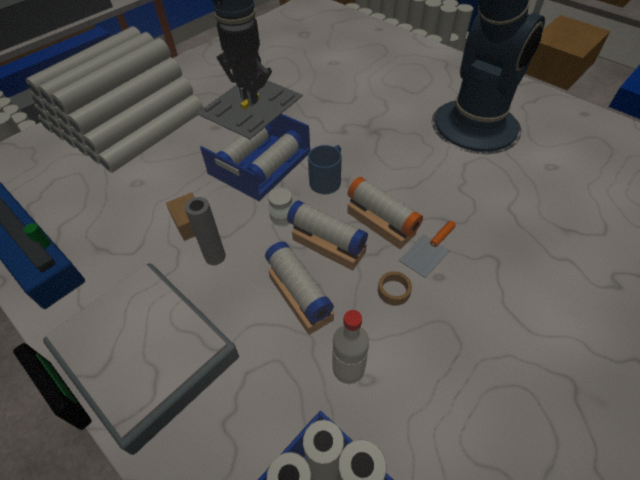

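The scene view shows the separator level above the tray, with its bar at (246,103). Both cameras put it within 0.5 mm and 0.2° of the tray pose, so I'll lower it.

```bash
python3 - <<'E'
from h import *
X,Y,A=TRAY
move_l([X,Y,.115],feed=.15)
hit=move_l([X,Y,.0945],feed=.03,until_force=4);st("down %s"%hit)
command_gripper(.03,40);st("open")
z=sense()["position"][2]
move_l([X,Y,z+.05],feed=.1);move_l([X,Y,.30],feed=.3)
# clear the view on the way to the first cartridge
x,y,a=HI;R=best([x,y,.25],a);movep([x,y,.25],R);command_gripper(.085);st("over hi")
p,d=camera("scene");cv2.imwrite("pics/s3.png",cv2.resize(p[60:220,170:370,::-1],None,fx=3,fy=3))
for n,(p,d) in [("scene",(p,d)),("top",camera("top"))]:
    q,h,ok=cloud(n,p,d);m=clean(q,d);P=q[m];H=h[m].astype(int)
    d2=P[:,:2]-[X,Y];e=np.array([np.cos(A),np.sin(A)])
    r=(abs(d2@e)<.093)&(abs(d2@[-e[1],e[0]])<.085)&(P[:,2]>.058)&(P[:,2]<.09)&(H[:,1]<70);P=P[r]
    G=np.c_[P[:,:2]-[X,Y],np.ones(len(P))];k=abs(P[:,2]-np.median(P[:,2]))<.01
    for _ in range(6):
        co=np.linalg.lstsq(G[k],P[k,2],rcond=None)[0];k=abs(P[:,2]-G@co)<.003
    print(n,"plane",co.round(4),"expect .0688",rect(P[k]))
E
```

```text
down True t 11.31 p [ 0.486  -0.3196  0.0966] f [ 0.2 -1.7  1.9] gap 0.0103 q7 -0.49
open t 11.63 p [ 0.4852 -0.3184  0.0959] f [ 0.5 -0.6 -0.6] gap 0.0303 q7 -0.49
over hi t 15.03 p [0.6921 0.0218 0.25  ] f [ 0.2  0.1 -0.1] gap 0.0849 q7 -0.14
scene plane [-0.0003  0.0026  0.0685] expect .0688 [ 540.5 -346.5   54.1  198.9  102.6]
top plane [-0.0016  0.0014  0.0677] expect .0688 [ 483.8 -321.5    7.6  179.6  151.6]
```

View pics/s3.png

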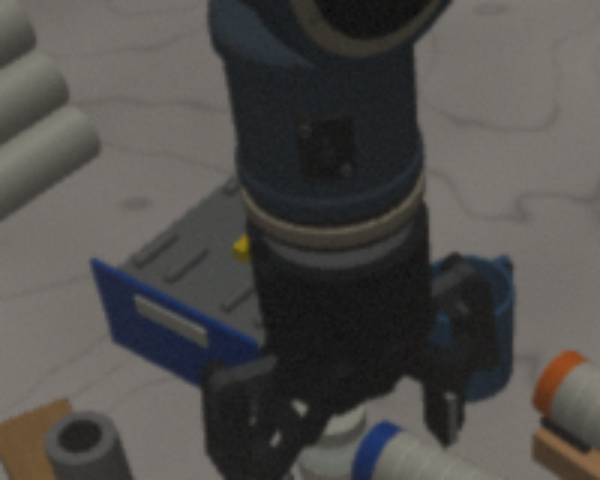

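The crop shows the separator lying in the tray behind the blue end wall, with its bar at (240,245). The top camera measures it level at z 0.068 and centred, so it's nested. Next is the first cartridge, going to the far groove.

```bash
cat >> h.py <<'E'
def groove(s):
    X,Y,A=TRAY;return X-s*.045*np.sin(A),Y+s*.045*np.cos(A),A
def pick(c):
    x,y,a=c;R=best([x,y,.25],a)
    if np.hypot(*(np.array(sense()["position"])[:2]-[x,y]))>.01: movep([x,y,.25],R)
    command_gripper(.085)
    move_l([x,y,.12],feed=.25);hit=move_l([x,y,.0714],feed=.08,until_force=8);st("at %s"%hit)
    if hit: return False
    command_gripper(0,40);st("grip");move_l([x,y,.12],feed=.1);move_l([x,y,.30],feed=.3);st("lift");return True
def place(s):
    x,y,a=groove(s);R=best([x,y,.30],a);movep([x,y,.30],R);move_l([x,y,.15],feed=.25);sleep(.2);st("above")
    hit=move_l([x,y,.1065],feed=.04,until_force=4);st("down %s"%hit)
def release():
    x,y,z=sense()["position"];command_gripper(.062);st("rel");move_l([x,y,z+.06],feed=.1);move_l([x,y,.30],feed=.3);st("up")
E
python3 - <<'E'
from h import *
if pick(HI):
    x,y,a=groove(-1);movep([x,y,.30],best([x,y,.3],a));move_l([x,y,.15],feed=.25);sleep(.2);st("above")
    for n in ("top","scene"):
        p,d=camera(n);cv2.imwrite(f"pics/{n}4.png",p[:,:,::-1]);q,h,ok=cloud(n,p,d);m=clean(q,d);P=q[m]
        e=np.array([np.cos(a),np.sin(a)]);D=P[:,:2]-[x,y]
        r=(abs(D@e)<.1)&(abs(D@[-e[1],e[0]])<.035)&(P[:,2]>.125)&(P[:,2]<.168)&((abs(D@e)>.05))
        print(n,r.sum(),rect(P[r]),*cyl(P[r]),P[r][:,2].max().round(4))
    cv2.imwrite("pics/v4.png",cv2.resize(p[40:240,150:400,::-1],None,fx=2.5,fy=2.5))
E
```

```text
at False t 16.77 p [0.6923 0.0216 0.0714] f [ 0.5  1.1 -0.5] gap 0.0846 q7 -0.08
grip t 17.19 p [0.6929 0.0216 0.0723] f [ 0.7 -0.   4. ] gap 0.0489 q7 -0.08
lift t 18.57 p [0.691  0.022  0.2977] f [-0.9  0.3 -1.1] gap 0.0487 q7 -0.16
above t 21.12 p [ 0.493  -0.3647  0.1518] f [-0.   0.2 -1. ] gap 0.0486 q7 -0.43
top 370 [ 556.2 -354.5  -82.1   49.8   29.4] [ 0.5562 -0.3547] 98.7 0.0487 0.0285 0.167
scene 624 [ 493.2 -362.     7.8  164.9   51.8] [ 0.4932 -0.3546] 2.8 0.1641 0.048 0.1661
```

View pics/v4.png

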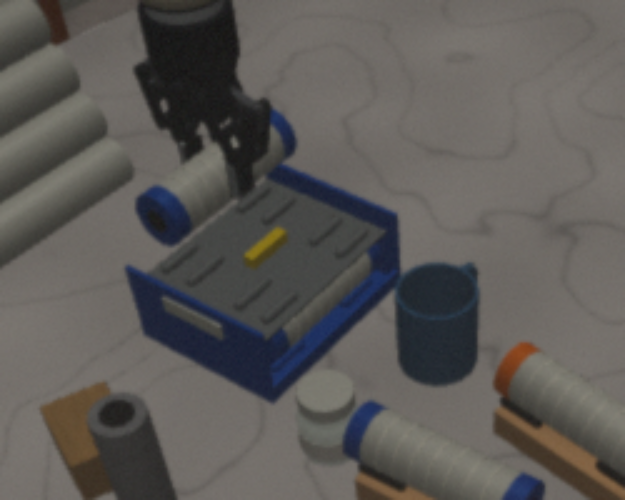

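The crop shows the first cartridge held horizontally at (215,180), lined up with the far groove above the nested separator. I'll place it, then fetch the second.

```bash
python3 - <<'E'
from h import *
x,y,a=groove(-1)
hit=move_l([x,y,.1065],feed=.04,until_force=4);st("down %s"%hit)
z=sense()["position"][2]
if z>.1065+.006: print("HIGH CONTACT")
else:
    release()
    ok=pick(MID);print(ok)
    p,d=camera("top");cv2.imwrite("pics/top5.png",p[:,:,::-1])
    cv2.imwrite("pics/v5.png",cv2.resize(p[160:360,260:540,::-1],None,fx=2.5,fy=2.5))
E
```

```text
down True t 22.14 p [ 0.4921 -0.3642  0.1098] f [ 1.3 -1.5  2.3] gap 0.0485 q7 -0.39
rel t 22.43 p [ 0.4913 -0.3628  0.1088] f [0.9 0.2 0.5] gap 0.0618 q7 -0.39
up t 23.77 p [ 0.4919 -0.3639  0.2998] f [-0.2  0.6 -0.8] gap 0.0623 q7 -0.54
at False t 26.88 p [ 0.5645 -0.0243  0.0713] f [-0.2  0.4 -0.8] gap 0.0847 q7 0.47
grip t 27.3 p [ 0.5639 -0.0242  0.0719] f [-2.1 -0.   5.8] gap 0.0489 q7 0.47
lift t 28.68 p [ 0.5631 -0.0238  0.298 ] f [-0.2 -0.2 -1.7] gap 0.0487 q7 0.3
True
```

View pics/v5.png

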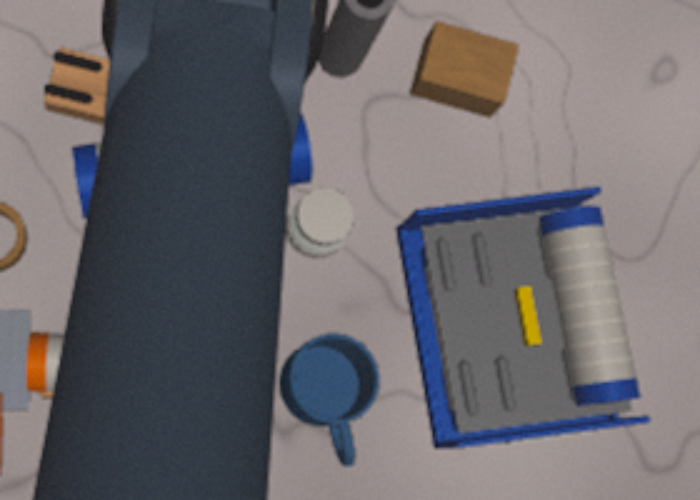

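The crop shows the first cartridge resting in the far groove at (590,305), with the other groove free. The second cartridge is in the gripper, so I'll place it now.

```bash
python3 - <<'E'
from h import *
place(1);z=sense()["position"][2]
if z>.1125: print("HIGH")
else:
    release();movep([.45,.25,.35],best([.45,.25,.35],0));sleep(.3);st("away")
    X,Y,A=TRAY;e=np.array([np.cos(A),np.sin(A)]);f=np.array([-e[1],e[0]])
    for n in ("top","scene"):
        p,d=camera(n);cv2.imwrite(f"pics/{n}6.png",p[:,:,::-1]);q,h,ok=cloud(n,p,d);m=clean(q,d);P=q[m]
        for s in (1,-1):
            c=np.array(groove(s)[:2]);D=P[:,:2]-c
            r=(abs(D@e)<.09)&(abs(D@f)<.035)&(P[:,2]>.095)&(P[:,2]<.14)
            print(n,s,c.round(4),*cyl(P[r]),"top z",np.percentile(P[r][:,2],98).round(4),"exp .1221")
        o=np.load(n+"0.npz")["p"].astype(int);cv2.imwrite(f"pics/diff_{n}.png",abs(o-p.astype(int)).max(-1).astype(np.uint8)*3)
E
```

```text
above t 30.72 p [ 0.4808 -0.2752  0.1515] f [ 0.   0.6 -0.5] gap 0.0492 q7 -0.53
down True t 31.65 p [ 0.4797 -0.2752  0.1095] f [-0.3 -1.4  2.3] gap 0.0484 q7 -0.48
rel t 31.93 p [ 0.4788 -0.2739  0.1086] f [ 0.1  0.  -0.3] gap 0.0621 q7 -0.48
up t 33.27 p [ 0.4795 -0.2748  0.2998] f [-0.   0.3 -0.7] gap 0.0622 q7 -0.69
away t 35.48 p [0.4502 0.2496 0.35  ] f [ 0.3 -1.   0.3] gap 0.0622 q7 -2.03
top 1 [ 0.4798 -0.2748] [ 0.4775 -0.2756] 7.9 0.159 0.0468 top z 0.1234 exp .1221
top -1 [ 0.4922 -0.364 ] [ 0.4898 -0.3644] 7.9 0.1586 0.0468 top z 0.123 exp .1221
scene 1 [ 0.4798 -0.2748] [ 0.4804 -0.2705] 6.3 0.1619 0.0444 top z 0.123 exp .1221
scene -1 [ 0.4922 -0.364 ] [ 0.4929 -0.3589] 6.3 0.1616 0.0441 top z 0.1228 exp .1221
```

View pics/scene6.png

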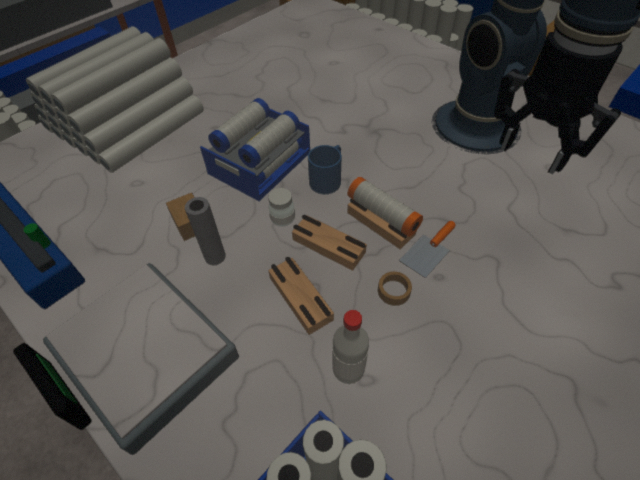

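View pics/top6.png

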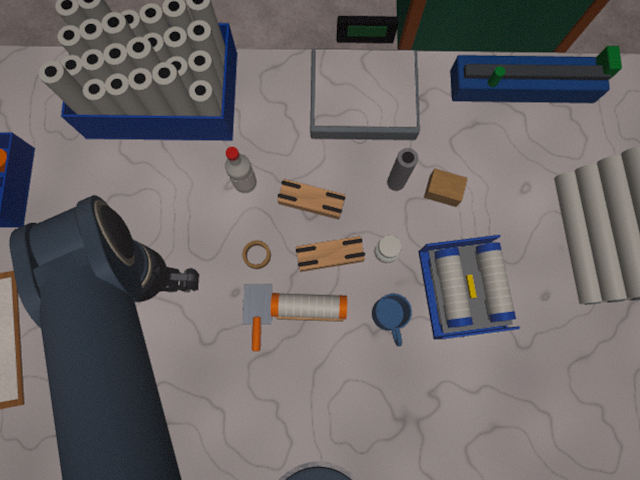

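The scene view shows both upper cartridges lying level in the tray at (238,125) and (268,140). The top view shows them at (453,286) and (494,281), either side of the yellow bar. The orange cartridge and the bystanders are where they started, so I'm handing the job in.

```bash
python3 -c "
from rig import *
finish_job()"
```

```text
the job is handed in; nothing more can be done
```

The tray is packed and the job is handed in, after about 35.5 s of the 72 s allowed. I set the separator on the two lower cartridges, then laid one blue-capped cartridge in each of its grooves, using light contact stops each time.

**Separator:** the sheet measured level at z ≈ 0.068 m in both cameras (0.0688 expected for nested). The top camera put it within about 1 mm of the tray's centre. The scene camera was partly blocked by the arm, so its outline there was unusable.

**Upper cartridges:** their tops are at about 0.123 m (0.1221 expected). Both are centred in the grooves to 1–2.5 mm by the top camera, and parallel to the tray at 7.9°.

**Camera disagreement:** the scene camera gave a yaw of 6.3° and a sideways offset of 4–5 mm for these cartridges. I put this down to its oblique view of the cylinders, plus the 2–4 mm offset between the cameras seen throughout.

**Everything else:** in the final pictures, the orange cartridge and the other things on the bench look unmoved by eye. I saved difference images but did not look at them. At hand-in the gripper was clear of everything.

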